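Put the bench supplies back on their outline tiles

TASK

Tidy the repair bench: put the tape roll, the swab jar, the note pad and the flux syringe each on the white tile whose blue outline matches its shape, centred on the outline, the note pad square with it and the syringe along its bar (either way round). The jar must stand upright; leave the glue bottle and the loupe where they are.

Things in the scene. Friction and masses are not known exactly. Their poses are not given: they have to be found in the camera images.
- tape: Roll of amber-orange tape lying flat, a ring 56 mm across and 19 mm high with a pale core (its hole is solid to the touch; grip it across its outside). Origin: centre of the underside.
- jar: Standing white plastic jar with a blue-ribbed screw lid, 43 mm across, 45 mm high. Origin: centre of the underside.
- notes: Square pad of yellow sticky notes lying flat, 50 x 50 x 10 mm; sides along its x and y. Origin: centre of the underside.
- syringe: Cream-coloured flux syringe lying on its side, 120 mm long overall along its own y. The barrel to grip is 16 mm thick and runs from y = -44 to +30 mm; a flange 24 mm wide and 16 mm high stands at y = +31 mm; the thin plunger lies beyond it and the thin nozzle at the other end. Origin: middle of the 120 mm length, on the surface it lies on.
- tile_ring: White tile, fixed, 84 x 84 mm, printed in blue with a ring 58 mm across (white centre 37 mm): place of the tape roll. Origin at its centre on the desk level; its flat top lies 14 mm above the origin.
- tile_disc: White tile, fixed, 84 x 84 mm, printed with one full blue disc 44 mm across: place of the jar. Origin at its centre on the desk level; flat top 14 mm above the origin.
- tile_square: White tile, fixed, 84 x 84 mm, printed with a full blue square 52 x 52 mm, its sides along the tile's x and y: place of the note pad. Origin at its centre on the desk level; flat top 14 mm above the origin.
- tile_bar: White oblong tile, fixed, 150 mm along its x and 64 mm along its y, printed with a blue bar with round ends, 124 x 26 mm, along its x: place of the syringe. Origin at its centre on the desk level; flat top 14 mm above the origin.
- glue: Bystander: small black bottle with a pointed top, standing loose, 32 mm across, 78 mm high. Origin: centre of the underside.
- loupe: Bystander: round black loupe with a turquoise band, lying loose, 59 mm across, 18 mm high. Origin: centre of the underside.
Mind the look-alikes: they are no part of the job. Of the things that look like the tape, the smaller one is meant. Of the things that look like the jar, take the one that is farthest to the robot's left at the start.

How it is judged:
By the outcome, as a careful person would: the job done as asked, in the order asked, and still so for the second after the job is handed in, with the robot touching nothing.
It also fails if it takes over 99 s, if anything falls off the work surface, if the arm or the gripper's body presses on something with over 40 N, if the wrist force passes 120 N, or if a joint passes its speed limit or range.

ROBOT

A 6-joint arm with a two-finger parallel gripper is mounted at the origin on a cart in front of the work surface, level with it; the furniture and walls round the work are solid. World frame = base frame: x ahead of the robot, y to its left, z up, the work surface at z = 0. Lengths are in m, angles in degrees, forces in N, time in s.
With the tool pointing down it reaches from about 0.225 to 0.875 m from the base axis. Payload 3.4 kg.
Tool frame: the origin (TCP) lies on the centre line of the jaws, within the pads' length; the fingertips stand 22 mm ahead of it and the grasp point (between the pads) lies 3 mm ahead of it; z points along the fingers, y is the line along which they close (so a half turn about z gives the same grasp; the last joint's range is limited). The gripper opens to 85 mm and grips with 20 to 120 N. Pads are 22 mm wide; open, the fingers measure 114 mm over their backs; the gripper's body (76 mm by 85 mm) begins 54 mm behind the grasp point. The pads swing forward as they close: fully open they stand 13 mm farther back than shut.
Start: joints at [-74.255, 15.808, 86.224, -0, 77.962, -6.933], TCP at [0.222, -0.531, 0.253] pointing down, gripper open.
Joint ranges: [-165.64, 165.64], [-43.16, 119.46], [12.63, 154.43], [-67.54, 247.53], [6.08, 155.33], [-154.97, 154.97]. Speed limits (degrees/s): [147.25, 147.25, 180, 180, 180, 180].

INTERFACE

Orientations are given as [roll, pitch, yaw] about the fixed x, y, z axes, in that order (R = Rz(yaw) Ry(pitch) Rx(roll)).
In Python, from bench import readout, cams, env gives the robot as it stands.
- The arm moves only by the tool apply_moves, never from a script. Its argument "increments" is a list of rows, each a list of 7 numbers: the shift along the tool's x, y, z in mm, then the turn, a rotation vector about the tool's x, y, z in rad, then the finger opening in mm, from 0 to 85.4. In form: [[dx, dy, dz, ax, ay, az, claw], ...]. A call has 1 to 20 rows; each row is the pose to reach, as a shift and turn from the pose commanded when the call began, along the tool's axes at that moment; what a row does not reach only later rows make up. A row lasts 1/10 s, in which the tool goes at most 50 mm and 8.59 degrees, less where a joint would pass 70% of its speed; a pose out of reach is approached as far as the arm can. A call with a gripper value outside its range is refused whole. The fingers move at their own pace and stop on an object; "grip_force" is the grip in N (left out, the last holds). Time passes only in rows, so rows that repeat a pose let the fingers close. It gives the time, the measured TCP pose, the force, the opening and the grip force at its end, in the units of the state.
- readout.observe(): the state, without advancing time (a new reading comes with each control period).
- cams.read_camera(name): name is "side" or "top"; returns (picture, depth): 480x640x3 uint8, red, green, blue; 480x640 float32, m along the optical axis (not along the pixel's ray), 0 where there is no reading.
- cams.get_calibration(name): a dict with "camera_matrix" (3x3 intrinsics, pixels), "distortion" ([k1, k2, p1, p2, k3] as OpenCV has them; the pictures are not rectified), "world_to_cam" (4x4, takes a point from world to camera coordinates). Camera axes: x right, y up, looking along -z (the intrinsics and any distortion apply to the point x, -y, -z); pixel columns grow to the right and rows downward; lengths in m; the calibration is good to about 2 mm. A picture is of the moment at which its call begins. get_calibration takes no time and is no camera call.
- env.sign_off(): hands the job in; it is judged then, once.
The state is a dict: "t": time; "joint_positions": joint angles; "joint_velocities": joint speeds; "effort": joint torques, N m; "tool_pos": TCP position; "tcp_rot": TCP orientation; "wrist_force": force on the tool from outside, world axes, zero at the start; "torque": the same for the moment, N m; "width": finger opening in m; "grip_force": force on a finger pad.
Only numpy, scipy, OpenCV 4.12 (cv2) and the standard library are available. Lean on these libraries where they do the work, as an engineer would, in place of code of your own. Each camera call takes 0.05 s, during which the arm holds its last target. There are 200 camera calls.

## Working session

There is one attempt and no reset: what is moved stays moved. The work goes in short steps, Python scripts to look and compute and a tool call to move; the robot and the scene stay as the last step left them, time stands still between calls to the robot, and variables do not carry over. Pictures are saved under pics/ and viewed, at most 14 in all, crops included, and the job is handed in when it is done.

Besides the shell and the picture viewer there is one more tool, called after "Call:" as name(argument=value, ...) on one line, values as JSON. apply_moves: Moves the arm, as the interface text tells. Its arguments: {"type":"object","properties":{"increments":{"type":"array"},"grip_force":{"type":"number"}},"required":["increments"]}

```bash
mkdir -p pics; ls; cat > h.py <<'E'
import numpy as np, cv2
from bench import readout, cams, env
def snap(n,f):
    p,d=cams.read_camera(n); cv2.imwrite(f'pics/{f}.png',p[:,:,::-1]); np.savez(f'pics/{f}.npz',p=p,d=d); return p,d
def load(f):
    z=np.load(f'pics/{f}.npz'); return z['p'],z['d']
def ray(n,uv):
    c=cams.get_calibration(n); K=np.array(c['camera_matrix'],float); D=np.array(c['distortion'],float); T=np.array(c['world_to_cam'],float)
    q=cv2.undistortPoints(np.array(uv,float).reshape(-1,1,2),K,D).reshape(-1,2)
    r=np.c_[q[:,0],-q[:,1],-np.ones(len(q))]
    return -T[:3,:3].T@T[:3,3], r@T[:3,:3]   # origin, dirs (unit depth)
def atz(n,uv,z):
    o,r=ray(n,uv); return o+r*((z-o[2])/r[:,2])[:,None]
def cloud(n,d):
    v,u=np.mgrid[0:480,0:640]; o,r=ray(n,np.c_[u.ravel(),v.ravel()])
    P=o+r*d.reshape(-1,1); P[d.ravel()==0]=np.nan; return P.reshape(480,640,3)
E
python3 - <<'E'
from h import *
for n in('top','side'):
    snap(n,n+'0'); c=cams.get_calibration(n); print(n,ray(n,[[320,240]]))
print(readout.observe())
E
```

```text
pics
top (array([ 0.44820076, -0.05059437,  0.97742952]), array([[ 0.13918475, -0.00732989, -0.99063609]]))
side (array([ 0.43574526, -0.95468046,  0.60853643]), array([[ 0.14049995,  0.83927709, -0.5255124 ]]))
{'t': 0.1, 'joint_positions': array([-7.42542575e+01,  1.58458876e+01,  8.62871751e+01, -2.11555345e-03,
        7.79637706e+01, -6.93267444e+00]), 'joint_velocities': array([-0.02867306, -0.027548  , -0.2370986 ,  0.05547045,  0.0391549 ,
        0.01983187]), 'effort': array([ 2.70399214e-03, -4.17695582e+01, -2.46405190e+01,  7.22912273e-05,
        5.80936219e-03, -9.98666025e-06]), 'tool_pos': array([ 0.22156179, -0.53012755,  0.2525129 ]), 'tcp_rot': array([-1.79903625e+02, -9.63488484e-03,  2.26788517e+01]), 'wrist_force': array([ 0.02623725,  0.14387823, -0.01911948]), 'torque': array([-0.00910191,  0.02485483, -0.0081408 ]), 'grip_force': 0.0, 'width': 0.08514393902707328}
```

View pics/top0.png

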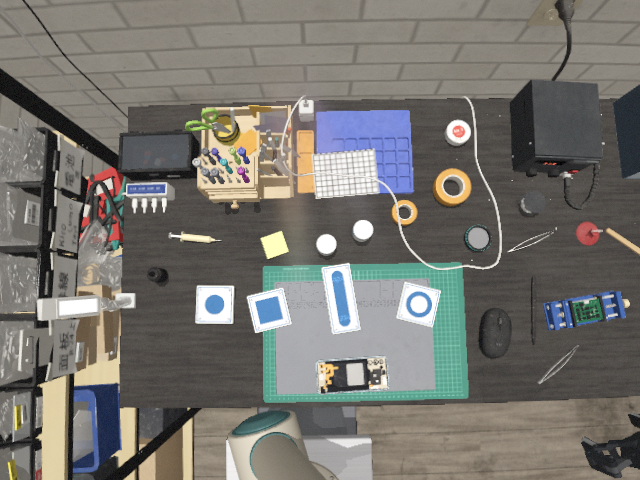

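View pics/side0.png

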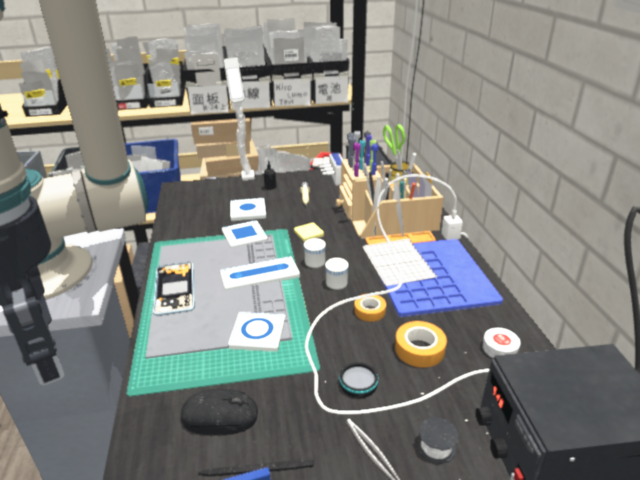

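The top view shows the tape at (405,212), the left jar at (326,245), the pad at (274,245) and the syringe at (195,238). The tiles are at (215,304), (269,310), (340,298) and (418,304). The cable runs close to the tape's left side.

```bash
python3 - <<'E'
from h import *
p,d=load('top0')
p=p[:,:,::-1]
a=cv2.resize(p[190:340,150:350],None,fx=4,fy=4,interpolation=cv2.INTER_CUBIC)
b=cv2.resize(p[190:340,300:500],None,fx=4,fy=4,interpolation=cv2.INTER_CUBIC)
cv2.imwrite('pics/ca.png',a);cv2.imwrite('pics/cb.png',b)
P=cloud('top',d)
for n,u,v in [('tape',405,212),('tapeL',395,212),('jar',326,245),('jar2',363,231),('notes',274,245),('syr',195,238),('disc',215,304),('sq',269,310),('bar',340,298),('ring',418,304),('glue',157,273),('loupe',478,238),('mat',300,370),('desk',240,370),('bigtape',452,172)]:
    print(n,P[v,u].round(4))
# blue prints & objects by colour
hsv=cv2.cvtColor(p,cv2.COLOR_BGR2HSV)
def blobs(m,n,z):
    k,l,s,c=cv2.connectedComponentsWithStats(m.astype(np.uint8))
    for i in range(1,k):
        if s[i,4]>40:
            cn=cv2.findContours((l==i).astype(np.uint8),cv2.RETR_EXTERNAL,cv2.CHAIN_APPROX_NONE)[0][0].reshape(-1,2)
            X=atz('top',cn,z)[:,:2]; r=cv2.minAreaRect((X*1000).astype(np.float32))
            M=atz('top',[c[i]],z)[0]
            print(n,c[i].round(1),s[i,4],'cen',M[:2].round(4),'rect',np.round(r[0],1),np.round(r[1],1),round(r[2],1))
R=np.zeros((480,640),bool);R[200:345,140:450]=1
blobs(R&(hsv[...,0]>95)&(hsv[...,0]<125)&(hsv[...,1]>110)&(hsv[...,2]>80),'blue',.014)
blobs(R&(hsv[...,0]>18)&(hsv[...,0]<36)&(hsv[...,1]>50)&(hsv[...,2]>140),'yellow',.010)
blobs(R&(hsv[...,0]>8)&(hsv[...,0]<=20)&(hsv[...,1]>120)&(hsv[...,2]>120),'orange',.019)
blobs(R&(hsv[...,1]<40)&(hsv[...,2]>170),'white',.014)
E
```

```text
tape [ 0.647  -0.2537 -0.0026]
tapeL [ 0.6427 -0.2265  0.0205]
jar [ 0.5684 -0.0703  0.0422]
jar2 [ 0.5966 -0.1506  0.0482]
notes [0.5752 0.0459 0.0066]
syr [0.5934 0.2234 0.0144]
disc [0.4452 0.1769 0.0138]
sq [0.4304 0.0574 0.0126]
bar [ 0.4541 -0.0993  0.0127]
ring [ 0.4376 -0.2708  0.0123]
glue [0.5133 0.2948 0.0514]
loupe [ 0.5816 -0.4122  0.0143]
mat [ 0.2989 -0.0087  0.0066]
desk [ 0.2994  0.1241 -0.0005]
bigtape [ 0.7305 -0.3576  0.0288]
blue [340.3 298. ] 546 cen [ 0.454  -0.0999] rect [454.5 -99.9] [120.1  22.5] 8.2
blue [418.7 304. ] 219 cen [ 0.4375 -0.2719] rect [ 437.7 -272.7] [53.  52.6] 87.8
blue [214.3 303.9] 263 cen [0.4454 0.1784] rect [445.8 178.6] [38.1 38.8] 45.1
blue [268.3 309.6] 492 cen [0.4314 0.0588] rect [431.5  58.9] [48.3 48.5] 13.1
yellow [274.1 244.4] 518 cen [0.5761 0.0453] rect [576.2  45.2] [51.2 51.8] 19.1
yellow [197.8 238.2] 123 cen [0.5936 0.2183] rect [594.1 218.8] [75.8 16.3] 80.5
orange [408.5 211.6] 186 cen [ 0.6434 -0.2572] rect [ 643.8 -256. ] [56.  40.5] 5.6
orange [394.  213.7] 74 cen [ 0.6392 -0.2243] rect [ 639.3 -223.6] [43.6 11.4] 4.7
white [144.  205.1] 52 cen [0.672  0.3434] rect [670.1 343.3] [28.3  9.4] 2.0
white [153.7 204.5] 50 cen [0.6728 0.3207] rect [669.6 321.1] [28.3 11.7] 1.8
white [163.8 204.3] 43 cen [0.6728 0.2972] rect [670.1 296.6] [25.9  9.3] 1.6
white [413.  240.4] 230 cen [ 0.5787 -0.2655] rect [ 584.6 -271.5] [195.6  54.5] 30.8
white [362.6 229.2] 314 cen [ 0.6062 -0.1536] rect [ 605.6 -153.3] [42.6 43.1] 88.4
white [325.9 243.5] 317 cen [ 0.5754 -0.0708] rect [575.5 -70.9] [42.7 42.9] 44.0
white [346.9 312.2] 9313 cen [ 0.4228 -0.1137] rect [ 442.5 -107. ] [426.1 177.3] 89.0
white [213.8 304.6] 1117 cen [0.444  0.1796] rect [445.  178.8] [83.7 83.9] 88.3
white [418.4 304. ] 228 cen [ 0.4376 -0.2714] rect [ 437.7 -270.5] [35.5 35. ] 88.8
```

View pics/ca.png

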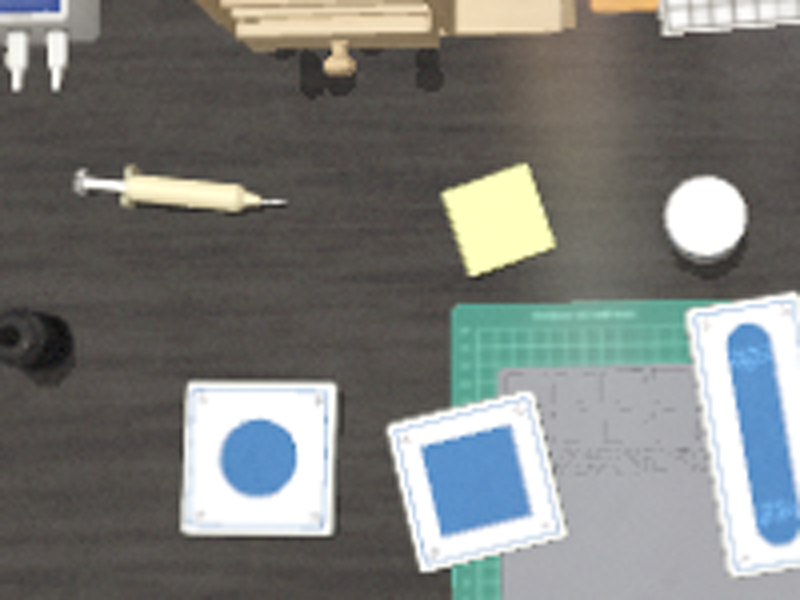

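View pics/cb.png

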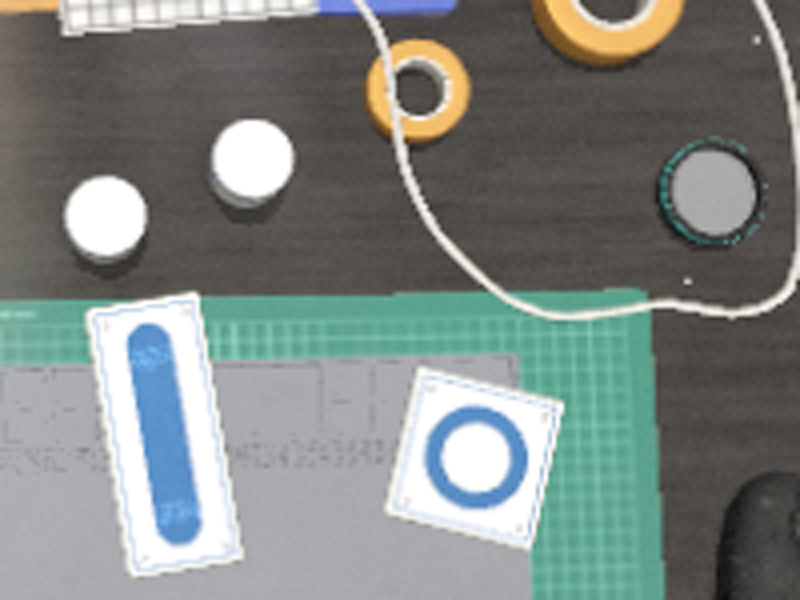

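The crops show the syringe's plunger end at crop (80,182) and its nozzle at (285,203). The cable overlaps the tape's left side at about full-frame (397,212). I'll check the cable's height and compare both cameras.

```bash
python3 - <<'E'
from h import *
pt,dt=load('top0'); ps,ds=load('side0')
cv2.imwrite('pics/cc.png',cv2.resize(ps[230:350,290:450][:,:,::-1],None,fx=5,fy=5,interpolation=cv2.INTER_CUBIC))
P={'top':cloud('top',dt),'side':cloud('side',ds)}; I={'top':pt,'side':ps}
def pts(n,box,z0,z1):
    Q=P[n].reshape(-1,3); c=I[n].reshape(-1,3); m=(Q[:,0]>box[0])&(Q[:,0]<box[1])&(Q[:,1]>box[2])&(Q[:,1]<box[3])&(Q[:,2]>z0)&(Q[:,2]<z1); return Q[m],c[m]
for n in P:
    print(n)
    for nm,b,z0,z1 in [('jar',(.5,.64,-.11,-.03),.038,.056),('jar2',(.55,.65,-.2,-.12),.038,.056),('notes',(.53,.62,0,.09),.005,.02),('syr',(.55,.64,.13,.31),.006,.03),('tape',(.6,.69,-.30,-.2),.014,.04),('glue',(.45,.58,.24,.34),.03,.1),('disc',(.39,.5,.12,.24),.008,.03),('sq',(.37,.49,0,.12),.009,.03),('bar',(.36,.535,-.16,-.04),.009,.03),('ring',(.37,.5,-.34,-.21),.009,.03)]:
        Q,c=pts(n,b,z0,z1)
        if len(Q)<5: print(nm,len(Q));continue
        cc,r=cv2.minEnclosingCircle((Q[:,:2]*1000).astype(np.float32)); R=cv2.minAreaRect((Q[:,:2]*1000).astype(np.float32))
        print(nm,len(Q),'mean',Q.mean(0).round(4),'zmed',np.median(Q[:,2]).round(4),'circ',np.round(cc,1),round(r,1),'rect',np.round(R[0],1),np.round(R[1],1),round(R[2],1))
    Q,c=pts(n,(.52,.75,-.33,-.17),.0,.2); w=(c.min(1)>175)
    print('cable',len(Q[w])); q=Q[w]; q=q[np.argsort(q[:,0])]; print(q[::max(1,len(q)//24)].round(3).tolist())
# tape circle, top & side, via orange contours at z=.019
for n,(u0,u1,v0,v1) in {'top':(385,422,195,228),'side':(350,392,290,322)}.items():
    h=cv2.cvtColor(I[n],cv2.COLOR_RGB2HSV); m=np.zeros((480,640),bool); m[v0:v1,u0:u1]=1
    m&=(h[...,0]>8)&(h[...,0]<=22)&(h[...,1]>110)&(h[...,2]>100); v,u=np.nonzero(m)
    X=atz(n,np.c_[u,v],.019)*1000; print(n,'tape',cv2.minEnclosingCircle(X[:,:2].astype(np.float32)))
E
```

```text
top
jar 312 mean [ 0.5711 -0.071   0.0439] zmed 0.0437 circ [571.3 -71. ] 21.6 rect [571.7 -71.4] [41.3 41.7] 87.4
jar2 312 mean [ 0.6008 -0.1512  0.0439] zmed 0.0438 circ [ 601.2 -151.4] 21.8 rect [ 600.9 -151.4] [41.5 42.3] 43.9
notes 481 mean [0.576  0.0446 0.0087] zmed 0.0087 circ [576.2  44.7] 33.8 rect [576.2  44.8] [50.4 50. ] 18.7
syr 256 mean [0.5948 0.2276 0.0122] zmed 0.0124 circ [593.  227.2] 57.3 rect [596. 227.] [114.6  20.2] 86.3
tape 375 mean [ 0.644  -0.2452  0.0193] zmed 0.0187 circ [ 644.9 -229.6] 44.8 rect [ 651.4 -243.8] [87.5 54.1] 23.5
glue 205 mean [0.5108 0.3007 0.0493] zmed 0.0487 circ [511.8 304.6] 16.5 rect [511.6 303.7] [31.  31.1] 3.1
disc 1432 mean [0.4441 0.1787 0.0129] zmed 0.0129 circ [444.7 178.9] 57.4 rect [444.2 179.6] [86.2 81.8] 89.1
sq 1460 mean [0.4299 0.0564 0.0128] zmed 0.0127 circ [420.6  53.8] 66.5 rect [419.7  45.9] [110.6 102.7] 13.0
bar 2065 mean [ 0.4504 -0.1002  0.0127] zmed 0.0127 circ [438.5 -99.8] 94.3 rect [ 446.  -100.1] [114.9 170.6] 90.0
ring 1515 mean [ 0.4355 -0.2693  0.0128] zmed 0.0128 circ [ 434.  -256.4] 72.4 rect [ 433.8
[... 1797 characters left out ...]
, -0.29, 0.012], [0.537, -0.275, 0.02], [0.55, -0.26, 0.019], [0.564, -0.251, 0.023], [0.58, -0.243, 0.024], [0.598, -0.238, 0.025], [0.611, -0.234, 0.028], [0.627, -0.241, 0.021], [0.632, -0.233, 0.017], [0.637, -0.23, 0.018], [0.644, -0.231, 0.02], [0.649, -0.226, 0.021], [0.655, -0.233, 0.018], [0.66, -0.239, 0.008], [0.671, -0.227, 0.027], [0.691, -0.182, 0.01], [0.696, -0.184, 0.015], [0.7, -0.182, 0.014], [0.707, -0.19, 0.007], [0.712, -0.201, 0.018], [0.718, -0.184, 0.014], [0.726, -0.178, 0.014], [0.736, -0.179, 0.007], [0.747, -0.182, 0.014]]
top tape ((642.5394897460938, -246.29672241210938), 30.096500396728516)
side tape ((644.2020874023438, -256.6160583496094), 38.56276321411133)
```

View pics/cc.png

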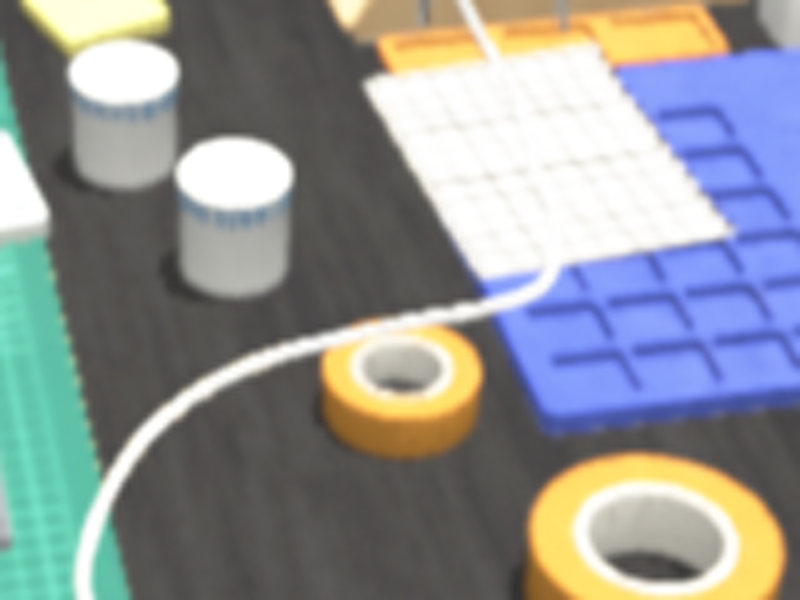

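The jar lids show blue ribs. The cable lies over the tape's left part, so I'll grip the tape off-centre and slide it out to the right before lifting. First I'll check the blue mat's edge behind the tape, the syringe's ends and the tool frame conversion.

```bash
cat >> h.py <<'E'
def go(x,y,z,yaw):
    s=readout.observe(); from scipy.spatial.transform import Rotation as R
    R0=R.from_euler('xyz',s['tcp_rot'],degrees=True); Rt=R.from_euler('xyz',[180,0,yaw],degrees=True)
    d=R0.inv().apply(np.array([x,y,z])-s['tool_pos'])*1000; r=(R0.inv()*Rt).as_rotvec()
    print('t',round(s['t'],2),'pos',s['tool_pos'].round(4),s['tcp_rot'].round(2),'w',round(s['width'],4),'->',d.round(1),r.round(4))
E
python3 - <<'E'
from h import *
p,d=load('top0');P=cloud('top',d)
Q=P.reshape(-1,3);c=p.reshape(-1,3).astype(int)
m=(Q[:,1]>-.275)&(Q[:,1]<-.225)&(Q[:,0]>.66)&(Q[:,0]<.76)&(c[:,2]>c[:,0]+50)
q=Q[m]; print('mat',len(q),q.min(0).round(4),np.median(q,0).round(4))
for y in (-.27,-.26,-.25,-.24,-.23):
    k=q[abs(q[:,1]-y)<.004]; print(y,k[:,0].min().round(4),k[:,2].max().round(4)) if len(k) else print(y,'none')
print('syr ends',atz('top',[[150+80/4,190+182/4],[150+285/4,190+203/4]],.008).round(4))
a=atz('top',[[150+80/4,190+182/4],[150+285/4,190+203/4]],.008);print(a.mean(0),np.linalg.norm(a[0]-a[1]),np.degrees(np.arctan2(*(a[0]-a[1])[1::-1])))
# tape rim by eye: right and top points of the top rim
print('rim',atz('top',[[300+470/4,190+90/4],[300+418/4,190+38/4],[300+367/4,190+85/4]],.019).round(4))
go(.6445,-.2545,.12,101)
E
```

```text
mat 617 [ 0.6903 -0.2749 -0.0015] [ 0.7251 -0.2491  0.0053]
-0.27 0.6912 0.0128
-0.26 0.6912 0.0118
-0.25 0.6908 0.0132
-0.24 0.6909 0.0134
-0.23 0.6903 0.0136
syr ends [[0.6013 0.283  0.008 ]
 [0.5869 0.1652 0.008 ]]
[0.59411247 0.22409315 0.008     ] 0.11868448512928399 83.05734556848523
rim [[ 0.641  -0.2773  0.019 ]
 [ 0.6713 -0.2494  0.019 ]
 [ 0.6449 -0.2196  0.019 ]]
t 0.1 pos [ 0.2216 -0.5301  0.2525] [-1.799e+02 -1.000e-02  2.268e+01] w 0.0851 -> [496.5 -91.  132.7] [-1.300e-03 -1.300e-03 -1.367e+00]
```

Call:
apply_moves(increments=[[250,-45,66,0,0,-0.7,61],[495,-90.5,132,0,0,-1.367,61],[495,-90.5,132,0,0,-1.367,61],[495,-90.5,132,0,0,-1.367,61],[495,-90.5,132,0,0,-1.367,61],[495,-90.5,132,0,0,-1.367,61],[495,-90.5,132,0,0,-1.367,61],[495,-90.5,132,0,0,-1.367,61],[495,-90.5,132,0,0,-1.367,61],[495,-90.5,132,0,0,-1.367,61],[495,-90.5,132,0,0,-1.367,61],[495,-90.5,132,0,0,-1.367,61],[495,-90.5,132,0,0,-1.367,61],[495,-90.5,132,0,0,-1.367,61],[495,-90.5,132,0,0,-1.367,61],[495,-90.5,132,0,0,-1.367,61]], grip_force=25)

```text
t: 1.7
tool_pos: [0.6427, -0.2574, 0.1221]
tcp_rot: [180.0, 0.0, 100.9]
wrist_force: [-0.9, -0.3, -0.3]
width: 0.0611
grip_force: 0.0
```

```bash
python3 -c "
from h import *
go(.6435,-.2555,.024,101)"
```

```text
t 1.7 pos [ 0.6427 -0.2574  0.1221] [1.7997e+02 4.0000e-02 1.0090e+02] w 0.0611 -> [ 1.8  1.  98.1] [ 0.0005  0.0007 -0.0017]
```

Call:
apply_moves(increments=[[1.8,1,30,0,0,0,61],[1.8,1,60,0,0,0,61],[1.8,1,75,0,0,0,61],[1.8,1,84,0,0,0,61],[1.8,1,92,0,0,0,61],[1.8,1,98,0,0,0,61],[1.8,1,98,0,0,0,61]])

```text
t: 2.4
tool_pos: [0.6442, -0.2543, 0.0232]
tcp_rot: [-180.0, 0.0, 101.0]
wrist_force: [0.1, 0.2, 0.2]
width: 0.061
grip_force: 0.0
```

```bash
python3 - <<'E'
from h import *
p,d=snap('side','side1')
cv2.imwrite('pics/cd.png',cv2.resize(p[200:350,290:490][:,:,::-1],None,fx=4,fy=4,interpolation=cv2.INTER_CUBIC))
go(.6435,-.2555,.024,101)
E
```

```text
t 2.45 pos [ 0.6444 -0.2544  0.0236] [1.7997e+02 2.0000e-02 1.0100e+02] w 0.0614 -> [-0.9 -1.1 -0.4] [ 0.0005  0.0004 -0.    ]
```

View pics/cd.png

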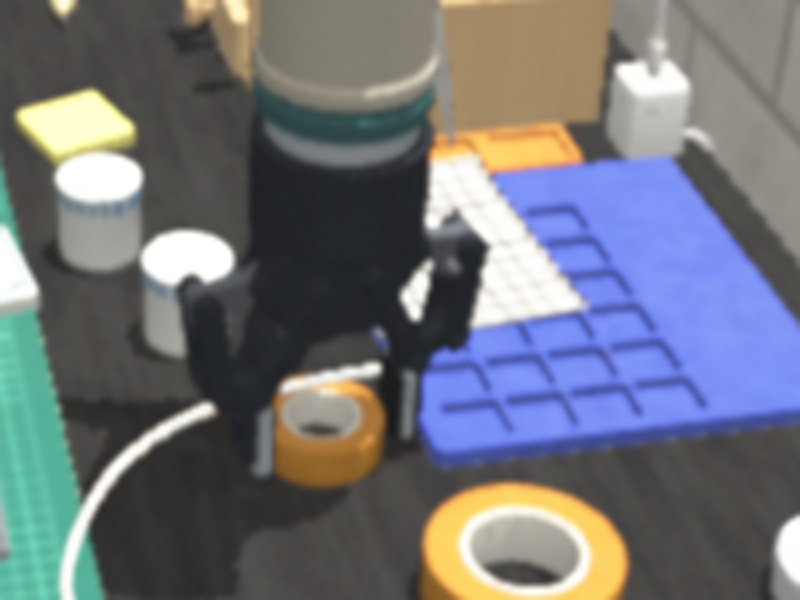

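The fingers straddle the tape clear of the cable and the mat, at crop (262,440) and (407,405). Next I'll lower 2 mm and close.

Call:
apply_moves(increments=[[0,0,2,0,0,0,61],[0,0,2,0,0,0,50],[0,0,2,0,0,0,50],[0,0,2,0,0,0,50],[0,0,2,0,0,0,50]], grip_force=30)

```text
t: 2.95
tool_pos: [0.6447, -0.2545, 0.0221]
tcp_rot: [179.9, 0.1, 101.0]
wrist_force: [0.6, 0.1, 4.6]
width: 0.0546
grip_force: 32.2
```

```bash
python3 -c "
from h import *
go(.630,-.305,.0225,101)"
```

```text
t 2.95 pos [ 0.6447 -0.2545  0.0221] [1.7992e+02 6.0000e-02 1.0100e+02] w 0.0546 -> [-46.7 -24.1  -0.4] [0.0013 0.001  0.    ]
```

Call:
apply_moves(increments=[[-8,-4,-0.5,0,0,0,50],[-16,-8,-0.5,0,0,0,50],[-24,-12,-0.5,0,0,0,50],[-32,-16,-0.5,0,0,0,50],[-40,-20,-0.5,0,0,0,50],[-47,-24,-0.5,0,0,0,50],[-47,-24,-0.5,0,0,0,50],[-47,-24,-0.5,0,0,0,66],[-47,-24,-0.5,0,0,0,66],[-47,-24,-0.5,0,0,0,66]])

```text
t: 3.95
tool_pos: [0.6289, -0.305, 0.0209]
tcp_rot: [-179.9, -0.0, 101.0]
wrist_force: [-0.1, 0.3, 0.1]
width: 0.0658
grip_force: 0.0
```

```bash
python3 - <<'E'
from h import *
p,d=snap('side','side2')
cv2.imwrite('pics/ce.png',cv2.resize(p[230:380,270:470][:,:,::-1],None,fx=4,fy=4,interpolation=cv2.INTER_CUBIC))
go(.630,-.305,.0225,101)
E
```

```text
t 4.0 pos [ 0.6291 -0.3049  0.0211] [-1.7994e+02 -4.0000e-02  1.0100e+02] w 0.0662 -> [-0.3  0.9 -1.4] [-0.0011 -0.0007  0.0001]
```

View pics/ce.png

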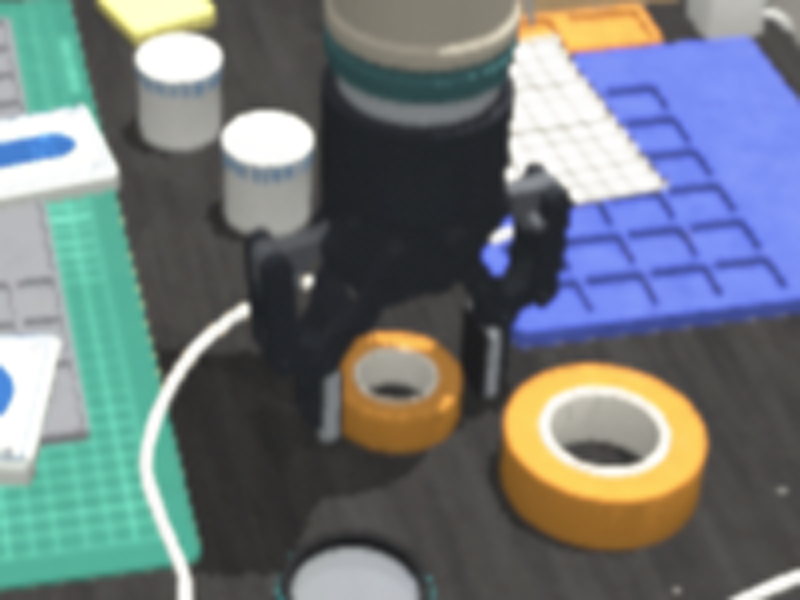

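The tape followed, with its hole centred at crop (397,374), and it is clear of the cable. I'll find its centre from this view and regrip on the diameter.

```bash
python3 - <<'E'
from h import *
print(atz('side',[[270+397/4,230+374/4],[270+462/4,230+388/4],[270+397/4,230+331/4]],.019).round(4))
E
```

```text
[[ 0.6291 -0.2981  0.019 ]
 [ 0.6539 -0.3119  0.019 ]
 [ 0.6363 -0.2704  0.019 ]]
```

Call:
apply_moves(increments=[[7,0,0,0,0,0,66],[7,0,0,0,0,0,66],[7,0,0,0,0,0,48],[7,0,0,0,0,0,48],[7,0,0,0,0,0,48],[7,0,0,0,0,0,48],[7,0,-15,0,0,0,48],[7,0,-45,0,0,0,48],[7,0,-70,0,0,0,48],[7,0,-70,0,0,0,48]], grip_force=40)

```text
t: 5.0
tool_pos: [0.6307, -0.2998, 0.0969]
tcp_rot: [179.6, 0.4, 101.0]
wrist_force: [0.3, -0.4, -0.4]
width: 0.0546
grip_force: 42.4
```

```bash
python3 -c "
from h import *
snap('top','top1')
go(.4376,-.2717,.070,101)"
```

```text
t 5.05 pos [ 0.6295 -0.2991  0.0946] [179.79   0.21 101.  ] w 0.055 -> [  63.6 -183.2   23.7] [0.0037 0.0037 0.    ]
```

Call:
apply_moves(increments=[[8,-23,3,0,0,0,48],[21,-60,8,0,0,0,48],[35,-100,13,0,0,0,48],[48,-140,18,0,0,0,48],[58,-168,22,0,0,0,48],[64,-183,24,0,0,0,48],[64,-183,24,0,0,0,48],[64,-183,24,0,0,0,48]])

```text
t: 5.85
tool_pos: [0.4368, -0.2706, 0.0676]
tcp_rot: [180.0, 0.0, 101.0]
wrist_force: [0.1, 0.6, -1.8]
width: 0.0544
grip_force: 42.4
```

```bash
python3 - <<'E'
from h import *
p,d=snap('side','side3')
cv2.imwrite('pics/cf.png',cv2.resize(p[230:380,180:380][:,:,::-1],None,fx=4,fy=4,interpolation=cv2.INTER_CUBIC))
go(.4376,-.2717,.0375,101)
E
```

```text
t 5.9 pos [ 0.4375 -0.2709  0.0678] [1.7994e+02 6.0000e-02 1.0099e+02] w 0.0543 -> [-0.8 -0.1 30.3] [ 0.001   0.001  -0.0001]
```

View pics/cf.png

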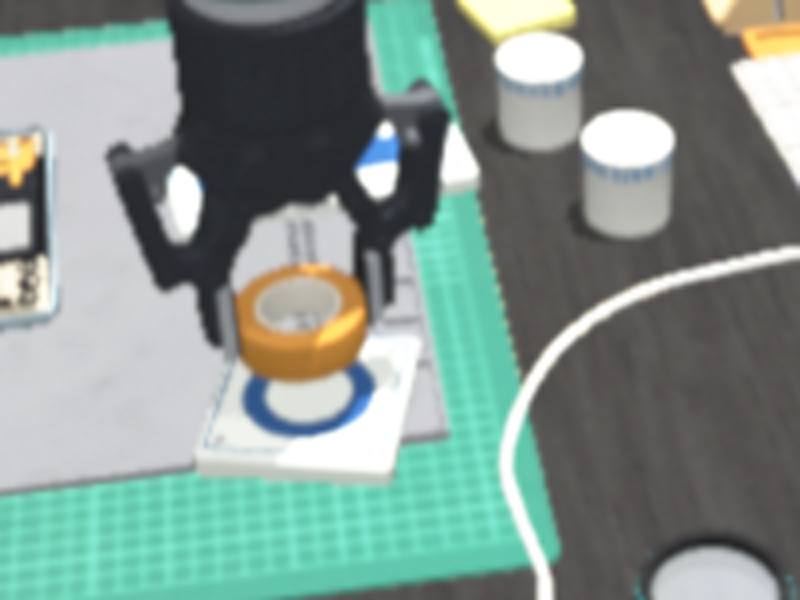

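Call:
apply_moves(increments=[[-0.8,0,10,0,0,0,48],[-0.8,0,20,0,0,0,48],[-0.8,0,26,0,0,0,48],[-0.8,0,30,0,0,0,48],[-0.8,0,32,0,0,0,48],[-0.8,0,32,0,0,0,48]])

```text
t: 6.5
tool_pos: [0.4364, -0.2707, 0.036]
tcp_rot: [-180.0, -0.0, 101.0]
wrist_force: [-1.6, 0.6, 4.1]
width: 0.0542
grip_force: 42.8
```

Call:
apply_moves(increments=[[0,0,0.5,0,0,0,48],[0,0,0.5,0,0,0,66],[0,0,0.5,0,0,0,66],[0,0,0,0,0,0,66],[0,0,-20,0,0,0,62],[0,0,-60,0,0,0,62],[0,0,-90,0,0,0,62]])

```text
t: 7.2
tool_pos: [0.4368, -0.2712, 0.1271]
tcp_rot: [180.0, 0.0, 101.0]
wrist_force: [0.8, -0.1, -0.2]
width: 0.0618
grip_force: 0.0
```

```bash
python3 -c "
from h import *
go(.571,-.0710,.12,0)"
```

```text
t 7.2 pos [ 0.4368 -0.2712  0.1271] [1.7998e+02 2.0000e-02 1.0100e+02] w 0.0618 -> [170.9 170.    7.1] [5.0000e-04 0.0000e+00 1.7628e+00]
```

Call:
apply_moves(increments=[[80,80,3,0,0,0.8,62],[171,170,7,0,0,1.763,62],[171,170,7,0,0,1.763,62],[171,170,7,0,0,1.763,62],[171,170,7,0,0,1.763,62],[171,170,7,0,0,1.763,62],[171,170,7,0,0,1.763,62],[171,170,7,0,0,1.763,62],[171,170,7,0,0,1.763,62],[171,170,7,0,0,1.763,62],[171,170,7,0,0,1.763,62],[171,170,7,0,0,1.763,62],[171,170,7,0,0,1.763,62],[171,170,7,0,0,1.763,62],[171,170,7,0,0,1.763,62],[171,170,7,0,0,1.763,62]])

```text
t: 8.8
tool_pos: [0.5708, -0.0707, 0.1187]
tcp_rot: [180.0, 0.0, 0.0]
wrist_force: [0.1, 0.5, -0.2]
width: 0.0619
grip_force: 0.0
```

```bash
python3 - <<'E'
from h import *
p,d=snap('top','top2'); q,e=snap('side','side4')
a=cv2.resize(p[270:340,380:455][:,:,::-1],(400,373),interpolation=cv2.INTER_CUBIC)
b=cv2.resize(q[290:360,215:290][:,:,::-1],(400,373),interpolation=cv2.INTER_CUBIC)
cv2.imwrite('pics/cg.png',np.hstack([a,b]))
go(.571,-.0710,.032,0)
E
```

```text
t 8.9 pos [ 0.5708 -0.0707  0.1188] [ 1.8e+02 -0.0e+00  1.0e-02] w 0.0621 -> [ 0.2  0.3 86.8] [ 0.0001 -0.      0.0001]
```

View pics/cg.png

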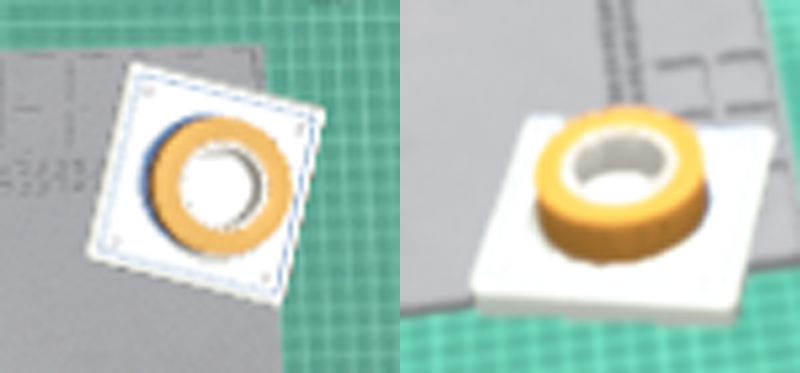

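```bash
python3 - <<'E'
from h import *
k=5.3333
T=lambda x,y:[380+x/k-.4,270+y/k-.4]; S=lambda x,y:[215+(x-400)/k-.4,290+y/k-.4]
print('top tape',atz('top',[T(221.5,186.5),T(150,186),T(293,186)],.033).round(4),'tile',atz('top',np.mean([[T(131,62),T(326,109),T(282,305),T(87,253)]],1),.014).round(4))
print('side tape',atz('side',[S(621,165),S(536,165),S(706,165)],.033).round(4),'ring tile L/R',atz('side',np.mean([[S(528,115),S(776,128),S(736,307),S(471,290)]],1),.014).round(4))
E
```

```text
top tape [[ 0.4365 -0.2728  0.033 ]
 [ 0.4373 -0.2438  0.033 ]
 [ 0.4361 -0.3019  0.033 ]] tile [[ 0.4381 -0.2711  0.014 ]]
side tape [[ 0.4378 -0.271   0.033 ]
 [ 0.4111 -0.266   0.033 ]
 [ 0.4646 -0.276   0.033 ]] ring tile L/R [[ 0.4385 -0.271   0.014 ]]
```

The tape is centred on its ring to about 1.5 mm in both views; the blue sliver at left is mostly parallax. Now the jar.

Call:
apply_moves(increments=[[0,0.3,30,0,0,0,62],[0,0.3,60,0,0,0,62],[0,0.3,80,0,0,0,62],[0,0.3,87,0,0,0,62],[0,0.3,87,0,0,0,36],[0,0.3,87,0,0,0,36],[0,0.3,87,0,0,0,36],[0,0.3,87,0,0,0,36],[0,0.3,87,0,0,0,36],[0,0.3,87,0,0,0,36],[0,0.3,70,0,0,0,36],[0,0.3,40,0,0,0,36],[0,0.3,7,0,0,0,36],[0,0.3,7,0,0,0,36]], grip_force=40)

```text
t: 10.3
tool_pos: [0.574, -0.0717, 0.1164]
tcp_rot: [179.9, -0.5, -0.0]
wrist_force: [0.6, -1.2, 0.1]
width: 0.0423
grip_force: 40.6
```

```bash
python3 - <<'E'
from h import *
go(.4453,.1786,.105,0)
E
```

```text
t 10.3 pos [ 0.574  -0.0717  0.1164] [179.86  -0.54  -0.  ] w 0.0423 -> [-128.8 -250.4    9.6] [ 0.0024 -0.0095 -0.0001]
```

Call:
apply_moves(increments=[[-15,-30,1,0,0,0,36],[-34,-68,3,0,0,0,36],[-54,-108,4,0,0,0,36],[-76,-150,6,0,0,0,36],[-97,-192,8,0,0,0,36],[-114,-225,9,0,0,0,36],[-123,-243,9,0,0,0,36],[-126,-249.5,9,0,0,0,36],[-126,-249.5,9,0,0,0,36],[-126,-249.5,9,0,0,0,36],[-126,-249.5,9,0,0,0,36]])

```text
t: 11.4
tool_pos: [0.4456, 0.1776, 0.1027]
tcp_rot: [180.0, -0.0, -0.1]
wrist_force: [-0.3, 0.2, -0.9]
width: 0.042
grip_force: 40.7
```

```bash
python3 - <<'E'
from h import *
go(.4453,.1786,.047,0)
E
```

```text
t 11.4 pos [0.4456 0.1776 0.1027] [ 1.7998e+02 -2.0000e-02 -9.0000e-02] w 0.042 -> [-0.3 -1.  55.7] [ 0.0004 -0.0004 -0.0015]
```

Call:
apply_moves(increments=[[-0.3,-1,20,0,0,0,36],[-0.3,-1,38,0,0,0,36],[-0.3,-1,48,0,0,0,36],[-0.3,-1,53,0,0,0,36],[-0.3,-1,55.5,0,0,0,36],[-0.3,-1,56.5,0,0,0,36],[-0.3,-1,56.5,0,0,0,36]])

```text
t: 12.1
tool_pos: [0.445, 0.1795, 0.0466]
tcp_rot: [-180.0, -0.1, -0.0]
wrist_force: [0.2, 0.3, -0.8]
width: 0.0421
grip_force: 40.7
```

Not yet in contact, so I'll lower a little more.

Call:
apply_moves(increments=[[0,0.4,0.5,0,0,0,36],[0,0.4,1,0,0,0,36],[0,0.4,1,0,0,0,36]])

```text
t: 12.4
tool_pos: [0.4449, 0.1792, 0.0459]
tcp_rot: [-180.0, -0.1, -0.0]
wrist_force: [-0.8, -1.1, 4.1]
width: 0.0418
grip_force: 41.0
```

Call:
apply_moves(increments=[[0,0,0,0,0,0,60],[0,0,0,0,0,0,60],[0,0,0,0,0,0,60],[0,0,-30,0,0,0,62],[0,0,-70,0,0,0,62],[0,0,-80,0,0,0,62],[0,0,-80,0,0,0,62]])

```text
t: 13.1
tool_pos: [0.4458, 0.1795, 0.1268]
tcp_rot: [-179.9, -0.2, -0.0]
wrist_force: [-0.5, 0.1, 0.6]
width: 0.0619
grip_force: 0.0
```

```bash
python3 - <<'E'
from h import *
go(.5761,.0450,.1,18.9)
E
```

```text
t 13.1 pos [0.4458 0.1795 0.1268] [-1.7994e+02 -2.4000e-01 -1.0000e-02] w 0.0619 -> [130.2 134.5  27.2] [-3.0e-04 -4.3e-03 -3.3e-01]
```

Call:
apply_moves(increments=[[65,65,14,0,0,-0.16,62],[130,134.5,27,0,0,-0.33,62],[130,134.5,27,0,0,-0.33,62],[130,134.5,27,0,0,-0.33,62],[130,134.5,27,0,0,-0.33,62],[130,134.5,27,0,0,-0.33,62],[130,134.5,27,0,0,-0.33,62],[130,134.5,27,0,0,-0.33,62]])

```text
t: 13.9
tool_pos: [0.573, 0.0457, 0.0978]
tcp_rot: [-180.0, 0.1, 19.0]
wrist_force: [0.0, 0.6, 0.7]
width: 0.0621
grip_force: 0.0
```

```bash
python3 - <<'E'
from h import *
p,d=snap('top','top3'); q,e=snap('side','side5')
a=cv2.resize(p[265:340,175:255][:,:,::-1],(400,375),interpolation=cv2.INTER_CUBIC)
b=cv2.resize(q[170:230,215:279][:,:,::-1],(400,375),interpolation=cv2.INTER_CUBIC)
cv2.imwrite('pics/ch.png',np.hstack([a,b]))
for n,D in(('top',d),('side',e)):
    Q=cloud(n,D).reshape(-1,3); m=(abs(Q[:,0]-.445)<.04)&(abs(Q[:,1]-.179)<.04)&(Q[:,2]>.05)&(Q[:,2]<.075); Q=Q[m]
    print(n,len(Q),np.median(Q[:,2]),Q.mean(0).round(4),cv2.minEnclosingCircle((Q[:,:2]*1000).astype(np.float32)))
go(.5761,.0450,.0215,18.9)
E
```

```text
top 310 0.05766625588847507 [0.4469 0.1772 0.0576] ((445.09674072265625, 177.584716796875), 21.9166202545166)
side 185 0.06039041869126405 [0.4463 0.1737 0.059 ] ((447.9020080566406, 180.42547607421875), 24.280139923095703)
t 14.0 pos [0.5737 0.0456 0.0984] [-1.7999e+02  1.0000e-02  1.8980e+01] w 0.0619 -> [ 2.1  1.4 76.9] [-0.0001  0.0002  0.0014]
```

View pics/ch.png

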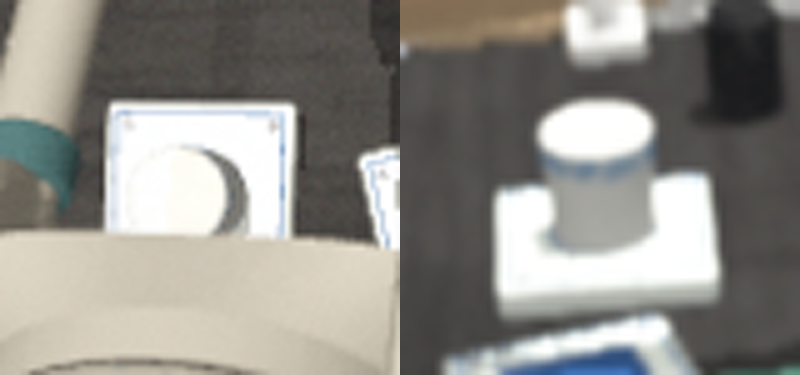

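The jar stands upright and is centred to within about 1 to 2 mm. Next I'll grasp the pad.

Call:
apply_moves(increments=[[2.1,1.4,30,0,0,0,62],[2.1,1.4,55,0,0,0,62],[2.1,1.4,70,0,0,0,62],[2.1,1.4,76.5,0,0,0,62],[2.1,1.4,76.5,0,0,0,62],[2.1,1.4,76.5,0,0,0,44],[2.1,1.4,76.5,0,0,0,44],[2.1,1.4,76.5,0,0,0,44],[2.1,1.4,76.5,0,0,0,44],[2.1,1.4,76.5,0,0,0,44]], grip_force=40)

```text
t: 15.0
tool_pos: [0.5778, 0.044, 0.0229]
tcp_rot: [180.0, -0.1, 18.9]
wrist_force: [-0.6, -0.3, 5.7]
width: 0.0486
grip_force: 41.9
```

```bash
python3 - <<'E'
from h import *
go(.5761,.0450,.08,18.9)
E
```

```text
t 15.0 pos [0.5778 0.044  0.0229] [ 1.7996e+02 -1.2000e-01  1.8890e+01] w 0.0486 -> [ -1.1  -1.5 -57.1] [ 0.0007 -0.0021 -0.0001]
```

Call:
apply_moves(increments=[[0,0,-10,0,0,0,44],[0,0,-30,0,0,0,44],[0,0,-50,0,0,0,44],[0,0,-57,0,0,0,44],[0,0,-57,0,0,0,44],[0,0,-57,0,0,0,44]])

```text
t: 15.6
tool_pos: [0.5764, 0.0439, 0.0783]
tcp_rot: [-180.0, 0.1, 18.9]
wrist_force: [-0.3, 0.1, -1.2]
width: 0.0488
grip_force: 41.4
```

```bash
python3 - <<'E'
from h import *
go(.4314,.0588,.070,13.1)
E
```

```text
t 15.6 pos [0.5764 0.0439 0.0783] [-1.7999e+02  6.0000e-02  1.8900e+01] w 0.0488 -> [-132.4  -61.     8.5] [-0.0002  0.001   0.1012]
```

Call:
apply_moves(increments=[[-15,-7,1,0,0,0.01,44],[-40,-18,3,0,0,0.03,44],[-70,-32,5,0,0,0.06,44],[-100,-46,7,0,0,0.08,44],[-122,-56,8,0,0,0.1,44],[-132.4,-61,8.5,0,0,0.101,44],[-132.4,-61,8.5,0,0,0.101,44],[-132.4,-61,8.5,0,0,0.101,44]])

```text
t: 16.4
tool_pos: [0.4336, 0.0586, 0.0704]
tcp_rot: [180.0, -0.1, 13.1]
wrist_force: [-0.3, 0.7, -0.5]
width: 0.0485
grip_force: 41.4
```

```bash
python3 - <<'E'
from h import *
go(.4314,.0588,.0365,13.1)
E
```

```text
t 16.4 pos [0.4336 0.0586 0.0704] [ 1.7996e+02 -1.2000e-01  1.3120e+01] w 0.0485 -> [-2.2 -0.7 33.9] [ 0.0007 -0.0021  0.0004]
```

Call:
apply_moves(increments=[[-1.2,-0.4,15,0,0,0,44],[-1.2,-0.4,26,0,0,0,44],[-1.2,-0.4,32,0,0,0,44],[-1.2,-0.4,34,0,0,0,44],[-1.2,-0.4,34,0,0,0,44],[-1.2,-0.4,34,0,0,0,44]])

```text
t: 17.0
tool_pos: [0.4322, 0.0587, 0.0369]
tcp_rot: [180.0, -0.1, 13.1]
wrist_force: [-1.3, -1.4, 4.9]
width: 0.0486
grip_force: 41.9
```

```bash
python3 - <<'E'
from h import *
for i in range(4):
    cams.read_camera('side') if i else 0
    go(.4314,.0588,.0365,13.1)
E
```

```text
t 17.0 pos [0.4322 0.0587 0.0369] [ 1.7996e+02 -1.0000e-01  1.3110e+01] w 0.0486 -> [-0.8 -0.3  0.4] [ 0.0007 -0.0017  0.0002]
t 17.05 pos [0.4322 0.0587 0.0369] [ 1.7996e+02 -1.1000e-01  1.3110e+01] w 0.0488 -> [-0.8 -0.3  0.4] [ 0.0007 -0.0018  0.0002]
t 17.1 pos [0.4322 0.0587 0.0369] [ 1.7996e+02 -1.2000e-01  1.3110e+01] w 0.0489 -> [-0.8 -0.3  0.4] [ 0.0008 -0.002   0.0002]
t 17.15 pos [0.4322 0.0587 0.0369] [ 1.7995e+02 -1.2000e-01  1.3110e+01] w 0.0489 -> [-0.8 -0.3  0.4] [ 0.0008 -0.0021  0.0002]
```

Call:
apply_moves(increments=[[0,0,-0.5,0,0,0,60],[0,0,-0.5,0,0,0,60],[0,0,-0.5,0,0,0,60],[0,0,-30,0,0,0,45],[0,0,-70,0,0,0,45],[0,0,-90,0,0,0,45],[0,0,-90,0,0,0,45]])

```text
t: 17.85
tool_pos: [0.4331, 0.0589, 0.129]
tcp_rot: [179.9, -0.4, 13.1]
wrist_force: [-0.3, -0.4, 0.5]
width: 0.0444
grip_force: 0.0
```

```bash
python3 - <<'E'
from h import *
go(.594,.2246,.1,84)
E
```

```text
t 17.85 pos [0.4331 0.0589 0.129 ] [179.9   -0.39  13.12] w 0.0444 -> [ 194.2 -124.9   30.1] [ 0.0058 -0.0048 -1.2372]
```

Call:
apply_moves(increments=[[50,-30,0,0,0,-0.4,45],[194,-125,0,0,0,-1.237,45],[194,-125,0,0,0,-1.237,45],[194,-125,0,0,0,-1.237,45],[194,-125,0,0,0,-1.237,45],[194,-125,20,0,0,-1.237,45],[194,-125,30,0,0,-1.237,45],[194,-125,30,0,0,-1.237,45],[194,-125,30,0,0,-1.237,45],[194,-125,30,0,0,-1.237,45],[194,-125,30,0,0,-1.237,45],[194,-125,30,0,0,-1.237,45]])

```text
t: 19.05
tool_pos: [0.5911, 0.2245, 0.0958]
tcp_rot: [-180.0, 0.0, 83.9]
wrist_force: [0.3, -0.7, -0.3]
width: 0.045
grip_force: 0.0
```

```bash
python3 - <<'E'
from h import *
p,d=snap('top','top4')
a=cv2.resize(p[215:345,150:310][:,:,::-1],None,fx=5,fy=4.6,interpolation=cv2.INTER_CUBIC)
cv2.imwrite('pics/ci.png',a)
h=cv2.cvtColor(p,cv2.COLOR_RGB2HSV); m=np.zeros((480,640),bool);m[270:345,240:300]=1
m&=(h[...,0]>18)&(h[...,0]<36)&(h[...,1]>50)&(h[...,2]>120); v,u=np.nonzero(m)
X=atz('top',np.c_[u,v],.024)*1000; print(len(u),X.mean(0),cv2.minAreaRect(X[:,:2].astype(np.float32)))
q,_=load('top0');h=cv2.cvtColor(q,cv2.COLOR_RGB2HSV); m=np.zeros((480,640),bool);m[225:250,160:225]=1
m&=(h[...,0]>18)&(h[...,0]<36)&(h[...,1]>50)&(h[...,2]>140); v,u=np.nonzero(m)
X=atz('top',np.c_[u,v],.009)*1000; print(X.mean(0), cv2.fitLine(X[:,:2].astype(np.float32),cv2.DIST_L2,0,.01,.01).ravel())
go(.594,.2246,.024,84)
E
```

```text
500 [431.99530825  56.70975744  24.        ] ((432.1383056640625, 56.697235107421875), (48.45055389404297, 48.516841888427734), 12.838747024536133)
[593.77214679 218.63529611   9.        ] [1.2247676e-01 9.9247140e-01 5.9377216e+02 2.1863530e+02]
t 19.1 pos [0.5911 0.2246 0.096 ] [-1.7998e+02  2.0000e-02  8.3960e+01] w 0.045 -> [ 0.4  2.9 72. ] [-0.0004  0.0003 -0.0007]
```

View pics/ci.png

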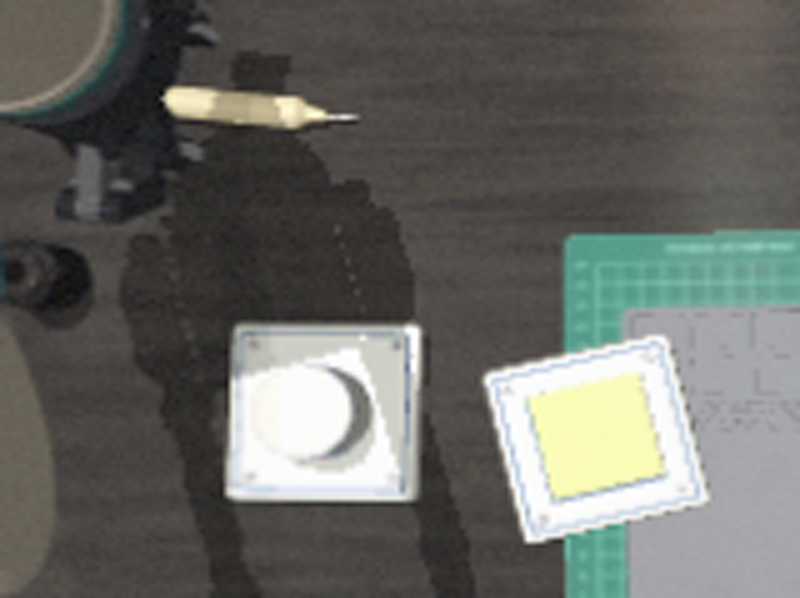

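The pad is square and within about 1 to 1.5 mm of its tile's centre, and the jar is central on its tile. Next is the syringe: its axis is at 83°.

Call:
apply_moves(increments=[[1.3,2.5,25,0,0,0.015,45],[1.3,2.5,50,0,0,0.015,45],[1.3,2.5,63,0,0,0.015,45],[1.3,2.5,68,0,0,0.015,45],[1.3,2.5,68,0,0,0.015,45],[1.3,2.5,68,0,0,0.015,30],[1.3,2.5,68,0,0,0.015,10],[1.3,2.5,68,0,0,0.015,10],[1.3,2.5,68,0,0,0.015,10],[1.3,2.5,68,0,0,0.015,10],[1.3,2.5,68,0,0,0.015,10],[1.3,2.5,68,0,0,0.015,10]], grip_force=35)

```text
t: 20.3
tool_pos: [0.5948, 0.2259, 0.0296]
tcp_rot: [179.9, -0.0, 83.1]
wrist_force: [-0.3, -0.8, 7.3]
width: 0.013
grip_force: 34.4
```

The tips touch the desk, so I'll open, rise 4 mm and regrip.

Call:
apply_moves(increments=[[0,0,-1,0,0,0,30],[0,0,-4,0,0,0,30],[0,0,-4,0,0,0,30],[0,0,-4,0,0,0,10],[0,0,-4,0,0,0,10],[0,0,-4,0,0,0,10],[0,0,-4,0,0,0,10],[0,0,-4,0,0,0,10]])

```text
t: 21.1
tool_pos: [0.5939, 0.2256, 0.0323]
tcp_rot: [-180.0, 0.0, 83.1]
wrist_force: [-0.3, -0.2, 1.4]
width: 0.0121
grip_force: 32.9
```

Widths of 13 then 12 mm mean the tips are above the barrel's axis, so I need to go lower, to TCP z of about 0.024.

Call:
apply_moves(increments=[[0,0,0,0,0,0,30],[0,0,0,0,0,0,30],[0,0,5,0,0,0,30],[0,0,8.5,0,0,0,30],[0,0,8.5,0,0,0,30]])

```text
t: 21.6
tool_pos: [0.5932, 0.2255, 0.0228]
tcp_rot: [-179.9, 0.0, 83.1]
wrist_force: [-0.3, 0.8, -0.6]
width: 0.0301
grip_force: 0.0
```

Call:
apply_moves(increments=[[0,0,0,0,0,0,8],[0,0,0,0,0,0,8],[0,0,0,0,0,0,8],[0,0,0,0,0,0,8],[0,0,0,0,0,0,8]])

```text
t: 22.1
tool_pos: [0.594, 0.2257, 0.0238]
tcp_rot: [180.0, 0.0, 83.1]
wrist_force: [-0.3, -0.0, 0.6]
width: 0.014
grip_force: 34.5
```

Call:
apply_moves(increments=[[0,0,-15,0,0,0,8],[0,0,-50,0,0,0,8],[0,0,-90,0,0,0,8],[0,0,-90,0,0,0,8],[0,0,-90,0,0,0,8]])

```text
t: 22.6
tool_pos: [0.5944, 0.2258, 0.115]
tcp_rot: [179.9, -0.0, 83.1]
wrist_force: [-1.4, -0.7, -0.4]
width: 0.0141
grip_force: 34.5
```

```bash
python3 - <<'E'
from h import *
p,d=snap('side','side6')
cv2.imwrite('pics/cj.png',cv2.resize(p[110:240,200:360][:,:,::-1],None,fx=5,fy=4.6,interpolation=cv2.INTER_CUBIC))
go(.4543,-.0988,.114,8)
E
```

```text
t 22.65 pos [0.5934 0.2255 0.1135] [-1.7997e+02  2.0000e-02  8.3130e+01] w 0.0141 -> [-3.386e+02 -9.920e+01 -3.000e-01] [-2.0000e-04  7.0000e-04  1.3112e+00]
```

View pics/cj.png

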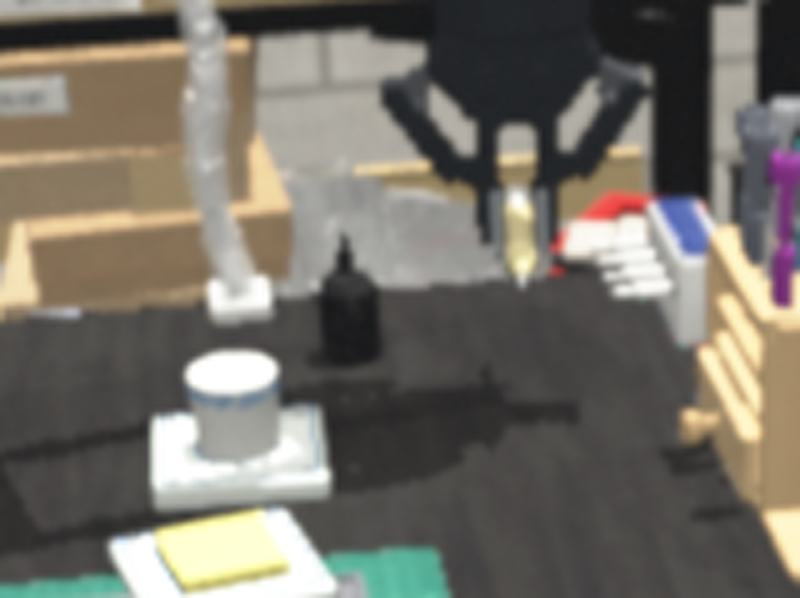

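The syringe is held between the pads at crop (520,235) and looks level. I'll carry it to the bar tile.

Call:
apply_moves(increments=[[-12,-3,0,0,0,0.05,8],[-40,-12,0,0,0,0.15,8],[-75,-22,0,0,0,0.28,8],[-110,-32,0,0,0,0.42,8],[-145,-42,0,0,0,0.55,8],[-180,-53,0,0,0,0.68,8],[-215,-63,0,0,0,0.82,8],[-250,-73,0,0,0,0.95,8],[-285,-83,0,0,0,1.08,8],[-312,-92,0,0,0,1.2,8],[-330,-97,0,0,0,1.28,8],[-338.6,-99.2,0,0,0,1.311,8],[-338.6,-99.2,0,0,0,1.311,8],[-338.6,-99.2,0,0,0,1.311,8],[-338.6,-99.2,0,0,0,1.311,8]])

```text
t: 24.15
tool_pos: [0.4551, -0.0978, 0.1135]
tcp_rot: [-180.0, 0.0, 8.1]
wrist_force: [0.8, -0.1, -0.3]
width: 0.014
grip_force: 34.6
```

```bash
python3 - <<'E'
from h import *
go(.4543,-.0988,.040,8)
E
```

```text
t 24.15 pos [ 0.4551 -0.0978  0.1135] [-1.7997e+02  2.0000e-02  8.1100e+00] w 0.014 -> [-0.9  1.  73.5] [-0.0006  0.0003  0.0018]
```

Call:
apply_moves(increments=[[-0.9,0.8,25,0,0,0,8],[-0.9,0.8,50,0,0,0,8],[-0.9,0.8,65,0,0,0,8],[-0.9,0.8,72,0,0,0,8],[-0.9,0.8,74.5,0,0,0,8],[-0.9,0.8,76,0,0,0,8],[-0.9,0.8,76,0,0,0,8]])

```text
t: 24.85
tool_pos: [0.4547, -0.0995, 0.0383]
tcp_rot: [180.0, -0.1, 8.0]
wrist_force: [-0.3, 0.5, -0.1]
width: 0.0142
grip_force: 34.6
```

Call:
apply_moves(increments=[[0,-0.4,0.7,0,0,0,8],[0,-0.4,1.2,0,0,0,8],[0,-0.4,1.2,0,0,0,8]])

```text
t: 25.15
tool_pos: [0.4546, -0.0993, 0.0375]
tcp_rot: [180.0, -0.1, 8.0]
wrist_force: [-0.9, 0.4, 5.3]
width: 0.0137
grip_force: 35.1
```

Contact. I'll release, rise and move aside to check.

Call:
apply_moves(increments=[[0,0,0,0,0,0,26],[0,0,0,0,0,0,28],[0,0,0,0,0,0,28],[0,0,-30,0,0,0,28],[0,0,-75,0,0,0,40],[0,0,-120,0,0,0,40],[-40,40,-160,0,0,0,40],[-80,90,-200,0,0,0,60],[-110,140,-200,0,0,0,85],[-140,180,-200,0,0,0,85],[-140,220,-200,0,0,0,85],[-140,260,-200,0,0,0,85],[-140,300,-200,0,0,0,85],[-140,340,-200,0,0,0,85],[-140,340,-200,0,0,0,85],[-140,340,-200,0,0,0,85]])

```text
t: 26.75
tool_pos: [0.3623, -0.4561, 0.2355]
tcp_rot: [-179.9, 0.0, 7.9]
wrist_force: [-0.4, 0.3, -0.1]
width: 0.0849
grip_force: 0.0
```

```bash
python3 - <<'E'
from h import *
p,d=snap('top','top5')
cv2.imwrite('pics/ck.png',cv2.resize(p[225:345,140:450][:,:,::-1],(800,310),interpolation=cv2.INTER_CUBIC))
h=cv2.cvtColor(p,cv2.COLOR_RGB2HSV); m=np.zeros((480,640),bool);m[260:340,320:365]=1
m&=(h[...,0]>18)&(h[...,0]<36)&(h[...,1]>50)&(h[...,2]>120); v,u=np.nonzero(m)
X=atz('top',np.c_[u,v],.023)*1000; print(len(u),X.mean(0),cv2.fitLine(X[:,:2].astype(np.float32),cv2.DIST_L2,0,.01,.01).ravel())
print(readout.observe()['tool_pos'])
big=cv2.resize(p[258:340,310:375][:,:,::-1],None,fx=7,fy=7,interpolation=cv2.INTER_CUBIC); cv2.imwrite('pics/cl.png',big)
E
```

```text
70 [ 450.40899437 -100.2236512    23.        ] [ 9.8883975e-01  1.4898305e-01  4.5040900e+02 -1.0022365e+02]
[ 0.36233976 -0.45468341  0.23576191]
```

View pics/cl.png

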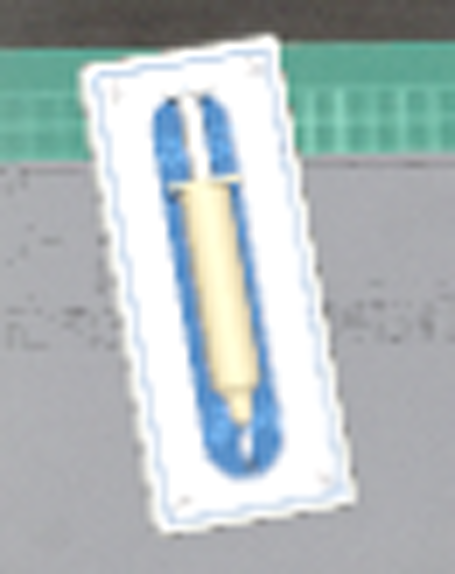

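View pics/ck.png

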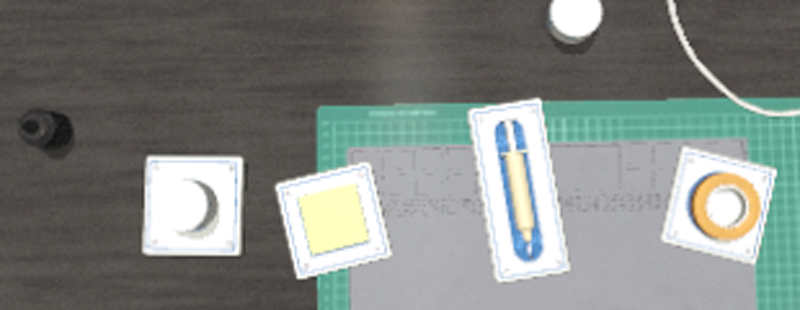

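The syringe lies along its bar to within about 1.5 mm, with its ends at crop (190,95) and (250,465). The tape, pad and jar all sit centred on their tiles, and the arm is clear. I'm handing in.

```bash
python3 -c "
from h import *
print(env.sign_off())"
```

```text
the job is handed in; nothing more can be done
None
```

The job is handed in at about 27 s: the tape, jar, note pad and syringe are each on their matching tiles, measured within about 1–2 mm of centre, and the robot never touched the glue bottle or the loupe; the hand-in gave no verdict.

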